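# Fit the take-up reel table and hold it down on its spring

### The arm

A 6-joint arm with a two-finger parallel gripper is mounted at the origin on the work surface. World frame = base frame: x ahead of the robot, y to its left, z up, the work surface at z = 0. Lengths are in m, angles in rad, forces in N, time in s.
With the tool pointing down it reaches from about 0.35 to 0.95 m from the base axis. Payload 17.4 kg.
Tool frame: the origin (TCP) lies between the finger pads; the fingertips stand 8 mm ahead of it and the grasp point (between the pads) lies 11 mm behind it (bot.tips_ahead is the distance from the TCP to the fingertips, in m); z points along the fingers, y is the line along which they close (so a half turn about z gives the same grasp; the last joint's range is limited). The gripper opens to 93 mm and grips with 3 to 60 N. Pads are 15 mm wide; open, the fingers measure 128 mm over their backs; the gripper's body (75 mm by 188 mm) begins 65 mm behind the grasp point.
Start: joints at [-1.298, 0.116, 1.442, -0, 1.584, -0.038], TCP at [0.206, -0.643, 0.227] pointing down, gripper open.
Joint ranges: [-2.83, 2.83], [-0.83, 2.19], [0.07, 2.5], [-1.14, 4.28], [0.01, 3], [-2.97, 2.97]. Speed limits (rad/s): [1.89, 1.89, 2.22, 3.14, 3.14, 3.14].

### API

Orientations are given as a unit quaternion [x, y, z, w].
In Python, from rig import telemetry, grab_frame, job, finder, bot gives the robot as it stands. The module is installed in compiled form; this text tells all that it offers.
- The arm moves only by the tool arm_command, never from a script. Its argument "targets" is a list of rows, each a list of 3 entries, a list of its own where there are three numbers: the finger opening in cm, from 0 to 9.3, then the shift along the tool's x, y, z in cm, then the turn, a rotation vector about the tool's x, y, z in degrees. In form: [[grip, [tx, ty, tz], [wx, wy, wz]], ...]. A call has 1 to 20 rows; each row shifts and turns the commanded pose from where the row before left it, along the tool's axes as they then stand; what a row does not reach is not made up. A row lasts 1/12 s, in which the tool goes at most 41.7 mm and 7.16 degrees, less where a joint would pass 70% of its speed; a pose out of reach is approached as far as the arm can. A call is refused whole if a number of a shift passes 4.17 or a number of a turn 7.16, either way. A call with a gripper value outside its range is refused whole. The fingers move at their own pace and stop on an object; "squeeze" is the grip in N (left out, the last holds). Time passes only in rows, so rows that do not move let the fingers close. It gives the time, the measured TCP pose, the force, the opening and the grip force at its end, in the units of the state.
- telemetry.get_obs(): the state, without advancing time (a new reading comes with each control period).
- grab_frame(name): name is "scene" or "top" or "wrist"; returns a dict with "img" (384x512x3 uint8, red, green, blue), "depth" (384x512 float32, m along the optical axis (not along the pixel's ray), 0 where there is no reading), "intrinsics" (3x3 intrinsics, pixels), "cam_to_world" (4x4, takes a point from camera to world coordinates). Camera axes: x right, y down, z forward; pixel columns grow to the right and rows downward; lengths in m; the calibration is good to about 2 mm. A picture is of the moment at which its call begins.
- job.hand_in(): hands the job in; it is judged then, once.
Trained networks look in a picture, given as the dict that the camera call returned (one of the last four; its "shot" number tells which), for a name from the list of things; names that differ only in an ending like _2 or _b are one class to them, and where a whole thing is asked for, a point or a joint stands for the part that bears it (a point fixed in the world has none). Each returns a list of dicts, best first, with "score" (0 to 1); they miss things now and then, are a little off and sometimes report something else, mostly with a low value. They report only what shows in the picture. A call takes as long as a camera call. They do not tell look-alikes from the thing itself.
- finder.find_in(picture, label): "rect" ([left, top, right, bottom] in pixels, round what is visible of it).
- finder.silhouettes(picture, label): "region" (384x512 bool, what is visible of it) and "rect" ([left, top, right, bottom] in pixels, round what is visible of it).
- finder.tip_of(picture, label): "location" ([column, row] in pixels: a listed point, or the origin of a listed thing).
The state is a dict: "t": time; "joint_pos": joint angles; "dq": joint speeds; "joint_efforts": joint torques, N m; "eef_pos": TCP position; "tcp_rot": TCP orientation; "contact_force": force on the tool from outside, world axes, zero at the start; "torque": the same for the moment, N m; "gripper_width": finger opening in m; "gripper_force": force on a finger pad.
Only numpy, scipy, OpenCV 4.12 (cv2) and the standard library are available. Lean on these libraries where they do the work, as an engineer would, in place of code of your own. Each camera call takes 0.05 s, during which the arm holds its last target. There are 200 camera calls.

### The job

The open cassette deck was left in PLAY, and its head plate covers the seat of the missing take-up reel table: twist the spring-return STOP knob on the deck clockwise right to its stop and let it spring back, so that the head plate draws clear. Then take the white toothed reel table from the parts mat, set it over the bare splined shaft, turn it until the splines mesh and slide it down fully home against the spring under it. Finish while still holding it pressed fully home, so that I can slip its keeper in, and leave the other things on the desk where they are.

Things in the scene. Friction and masses are not known exactly. Their poses are not given: they have to be found in the camera images.
- deck: Silver cassette deck, 320 mm wide, 230 mm deep; its origin is the centre of its underside, x points to its rear, y to its left, z up. Flat top panel 75 mm up. An open well (124 by 102 mm, floor 55 mm up) holds the mechanism; the raised lid is hinged behind the well, 40 mm behind the shaft's axis, and leans back 30 degrees. Black keys along the front.
- knob_grip (a point): Centre of the grip of the STOP knob, left front of the deck's top: a silver bar 36 mm long, 11 mm wide, 20 mm high (this point is half-way up it) on a round black skirt of 38 mm, whose top lies 10 mm below this point; the panel lies 15.5 mm below it. Turns with the knob: x along the bar, z up.
- stop_knob (a joint): Angle of the STOP knob, rad: 0 at rest, grows clockwise seen from above, hard stop at 1.0. A spring turns it back to 0 when let go (0.035 N m at rest, 0.135 N m at the stop). Turned to its stop it draws the head plate back by a crank under the panel.
- head_plate (a joint): How far the steel head plate has been drawn back to the deck's front, m: 0 in PLAY, about 0.012 after the knob has been at its stop. It stays there by friction (2 N) when the knob springs back. In PLAY its tab reaches within 13 mm of the shaft's axis and blocks the toothed disc; drawn back it leaves 25 mm. Tape head and pinch roller on it rise to 85 mm above the desk.
- reel_hub (a point): Centre of the grip hub of the loose white nylon reel table, standing on the 2 mm thick black mat left of the deck. From its underside up: boss 27 mm in diameter, 0 to 21 mm, with a toothed disc 41 mm across from 8 to 14 mm; round grip hub 16 mm in diameter from 21 to 43 mm (this point at 32 mm); three-finned spindle to 53 mm. About 35 g. The flywheel (62 mm) and pulley (30 mm) near it have no teeth.
- reel_foot (a point): Centre of the reel table's underside, 32 mm under its hub's centre; same axes, z up. A socket 19 mm deep opens here, with six slots for the shaft's ribs: one along this x axis and one every 60 degrees from it. The spindle's three fins on top point along slots, one along x.
- shaft_top (a point): On the axis of the bare splined take-up shaft in the well, level with the top of its ribs, 19 mm above the well's floor, 1 mm below the top panel; a 3 mm cone rises above. Six ribs 2.6 mm wide, 20 mm across the tips, on a 12 mm core: one along this x axis, one every 60 degrees; z up. Meshes within about 9 degrees and 1 mm. The fitted supply reel table stands 42 mm to its left, as high as the other when home.
- takeup_shaft (a joint): Angle of the splined shaft in the deck, rad, counterclockwise from above; differs from start to start. A brake (0.15 N m) holds it. Heights of the loose part's hub centre above the rib tops: 32 mm while it rests on them unmeshed, 22 mm when meshed and just touching the spring collar, 17 mm when fully home.
- thrust_collar (a joint): How far the brass spring collar round the shaft's foot is pressed down, m: 0 free, hard stop at 0.005 (fully home). The spring pushes back with 3 N when free and 7.7 N fully down, so the reel table rises again if it is let go.
Things that resemble listed ones, but are neither listed nor needed, are in the scene too. Leave any brown, pink or yellow look-alike of the part that bears reel_hub alone.

How it is judged:
By the outcome, as a careful person would: the job done as asked, in the order asked, and still so for the second after the job is handed in, while the arm keeps its last pose, push and grip.
It also fails if it takes over 54 s, if anything falls off the work surface, if the arm or the gripper's body presses on something with over 40 N, if the wrist force passes 120 N, or if a joint passes its speed limit or range.

## Working session

There is one attempt and no reset: what is moved stays moved. The work goes in short steps, Python scripts to look and compute and a tool call to move; the robot and the scene stay as the last step left them, time stands still between calls to the robot, and variables do not carry over. Pictures are saved under pics/ and viewed, at most 10 in all, crops included, and the job is handed in when it is done.

Besides the shell and the picture viewer there is one more tool, called after ">>>" by a JSON object that holds its "method" and its "body". arm_command: Moves the arm, as the interface text tells. Its arguments: {"type":"object","properties":{"targets":{"type":"array"},"squeeze":{"type":"number"}},"required":["targets"]}

```bash
mkdir -p pics; cat > h.py <<'E'
import numpy as np, cv2
from rig import telemetry, grab_frame, job, finder, bot
from scipy.spatial.transform import Rotation as R
def w(f,u,v,z=None):
    """pixel->world, by depth, or on plane z"""
    K,T=np.array(f["intrinsics"]),np.array(f["cam_to_world"])
    r=np.array([(u-K[0,2])/K[0,0],(v-K[1,2])/K[1,1],1.])
    if z is None:
        d=f["depth"][int(round(v)),int(round(u))]; return T[:3,:3]@(r*d)+T[:3,3]
    q=T[:3,:3]@r; return T[:3,3]+q*(z-T[2,3])/q[2]
def px(f,p):
    K,T=np.array(f["intrinsics"]),np.array(f["cam_to_world"])
    c=T[:3,:3].T@(np.array(p)-T[:3,3]); return (K@c/c[2])[:2]
def save(n,img,s=1): cv2.imwrite("pics/"+n,cv2.resize(img[:,:,::-1],None,fx=s,fy=s,interpolation=cv2.INTER_CUBIC))
E
python3 - <<'E'
from h import *
np.set_printoptions(precision=4,suppress=True)
ims=[]
for n in ["top","scene"]:
    f=grab_frame(n); ims.append(f["img"])
    for l in ["knob_grip","reel_hub","reel_foot","shaft_top","deck"]:
        for d in finder.tip_of(f,l)[:4]:
            u,v=d["location"]; print(n,l,round(d["score"],2),np.round([u,v],1),w(f,u,v))
    print(np.array(f["cam_to_world"])[:3,3],np.array(f["intrinsics"])[0,0])
o=telemetry.get_obs();print(o)
save("a.png",np.hstack(ims)[:, :],0.78); save("top.png",ims[0],1.5)
E
```

```text
top knob_grip 0.6 [337.5 187.7] [ 0.5095 -0.0184  0.1019]
top reel_hub 0.83 [100.6 206.5] [0.4622 0.4782 0.0442]
top reel_hub 0.82 [119.4 119. ] [0.6696 0.463  0.0093]
top reel_hub 0.81 [197.  281.4] [0.311  0.2648 0.052 ]
top reel_hub 0.69 [105.9 166.9] [0.5466 0.4709 0.0549]
top reel_foot 0.83 [195.2 278.7] [0.3165 0.2685 0.055 ]
top reel_foot 0.83 [128.1 125.4] [0.6512 0.4389 0.0222]
top reel_foot 0.81 [164.3 198.1] [0.4863 0.3457 0.0353]
top reel_foot 0.61 [112.7 172. ] [0.543  0.4649 0.0216]
top shaft_top 0.64 [397.  159.4] [ 0.5829 -0.1552  0.0677]
top deck 0.91 [370.1 176.8] [ 0.5407 -0.0938  0.0754]
[0.3275 0.178  1.0434] 468.103547677722
scene knob_grip 0.65 [197.3 248.1] [ 0.5149 -0.0235  0.1028]
scene reel_hub 0.68 [230.4 150.9] [0.3172 0.2706 0.0345]
scene reel_hub 0.66 [323.5 136.8] [0.467  0.4803 0.0362]
scene reel_hub 0.6 [373.2 184.9] [0.6594 0.4379 0.0253]
scene reel_hub 0.57 [345.6 152.4] [0.5502 0.4654 0.0453]
scene reel_foot 0.67 [323.4 143.4] [0.473  0.4753 0.0187]
scene reel_foot 0.58 [370.2 189. ] [0.6577 0.4308 0.0139]
scene reel_foot 0.55 [297.2 175.9] [0.4963 0.3353 0.0185]
scene reel_foot 0.52 [343.4 161.2] [0.5522 0.4597 0.0174]
scene shaft_top 0.58 [169.4 313. ] [ 0.573  -0.1546  0.0795]
scene deck 0.77 [183.3 312.6] [ 0.5825 -0.1299  0.0569]
[ 0.9787 -0.3448  0.9651] 483.5638271157644
{'t': 0.6, 'joint_pos': array([-1.2978,  0.116 ,  1.4416,  0.    ,  1.584 , -0.0378]), 'dq': array([ 0.0012,  0.0015,  0.0001,  0.0011, -0.0003, -0.0004]), 'joint_efforts': array([  0.0021, -72.068 , -62.2552,   0.0781,   0.0184,  -0.    ]), 'eef_pos': array([ 0.2064, -0.6427,  0.2266]), 'tcp_rot': array([ 0.9879,  0.1548,  0.    , -0.    ]), 'contact_force': array([-0.5241, -0.4707,  0.1495]), 'torque': array([ 0.0523, -0.0467, -0.0089]), 'gripper_force': 0.0, 'gripper_width': 0.09291254686718661}
```

View pics/top.png

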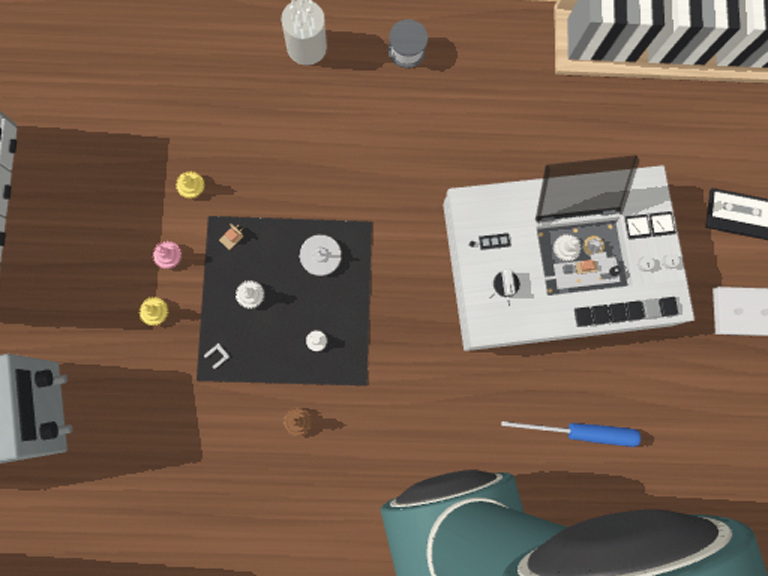

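View pics/a.png

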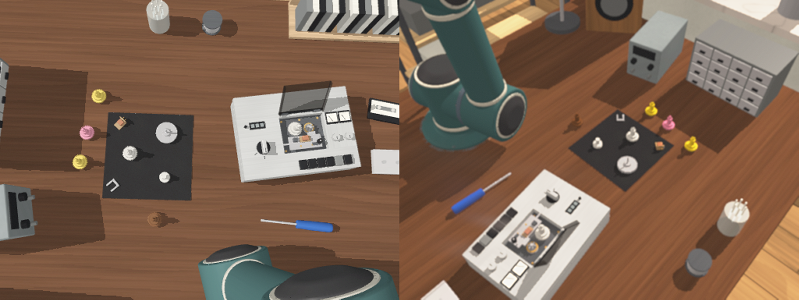

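The white toothed reel table is at (166,196) in the top image, since it is white with teeth. The flywheel at (213,170) and the pulley at (211,227) are plain, and the yellow, pink and brown look-alikes stand off the mat. The knob is at (338,189) and the well at (390,170). I'll move over the knob first.

>>> {"method": "arm_command", "body": {"targets": [[9.3, [0, 0, -3.3], [0, 0, 5.93]], [9.3, [0, 0, -3.3], [0, 0, 5.93]], [9.3, [0, 0, -3.3], [0, 0, 5.93]], [9.3, [1.6, -3.65, 0], [0, 0, 0]], [9.3, [1.6, -3.65, 0], [0, 0, 0]], [9.3, [1.6, -3.65, 0], [0, 0, 0]], [9.3, [1.6, -3.65, 0], [0, 0, 0]], [9.3, [1.6, -3.65, 0], [0, 0, 0]], [9.3, [1.6, -3.65, 0], [0, 0, 0]], [9.3, [1.6, -3.65, 0], [0, 0, 0]], [9.3, [1.6, -3.65, 0], [0, 0, 0]], [9.3, [1.6, -3.65, 0], [0, 0, 0]], [9.3, [1.6, -3.65, 0], [0, 0, 0]], [9.3, [1.6, -3.65, 0], [0, 0, 0]], [9.3, [1.6, -3.65, 0], [0, 0, 0]], [9.3, [1.6, -3.65, 0], [0, 0, 0]], [9.3, [1.6, -3.65, 0], [0, 0, 0]], [9.3, [1.6, -3.65, 0], [0, 0, 0]], [9.3, [1.6, -3.65, 0], [0, 0, 0]], [9.3, [1.6, -3.65, 0], [0, 0, 0]]]}}

```text
t: 2.27
eef_pos: [0.4785, -0.02, 0.326]
tcp_rot: [1.0, 0.0, 0.0, 0.0]
contact_force: [0.5, -0.9, -0.4]
gripper_width: 0.0926
gripper_force: 0.0
```

```bash
python3 - <<'E'
from h import *
np.set_printoptions(precision=4,suppress=True)
o=telemetry.get_obs();print(o['t'],o['eef_pos'],o['tcp_rot'],o['joint_pos'])
f=grab_frame("wrist"); 
for l in ["knob_grip","shaft_top"]:
    for d in finder.tip_of(f,l)[:3]:
        u,v=d["location"]; print(l,round(d["score"],2),np.round([u,v],1),w(f,u,v))
print(np.array(f["cam_to_world"]))
np.savez("w1.npz",**{k:f[k] for k in ["img","depth","intrinsics","cam_to_world"]})
save("w1.png",f["img"],1.5)
E
```

```text
2.2667 [ 0.4785 -0.02    0.326 ] [1.     0.0002 0.0005 0.    ] [-0.095  -0.3231  1.6884  0.      1.7753  1.4754]
knob_grip 0.93 [253.4 148. ] [ 0.5089 -0.0204  0.1006]
shaft_top 0.73 [348. 102.] [ 0.5714 -0.1543  0.0783]
[[-0.0001 -0.9694 -0.2456  0.5446]
 [-1.      0.0001  0.     -0.0205]
 [-0.      0.2456 -0.9694  0.4842]
 [ 0.      0.      0.      1.    ]]
```

View pics/w1.png

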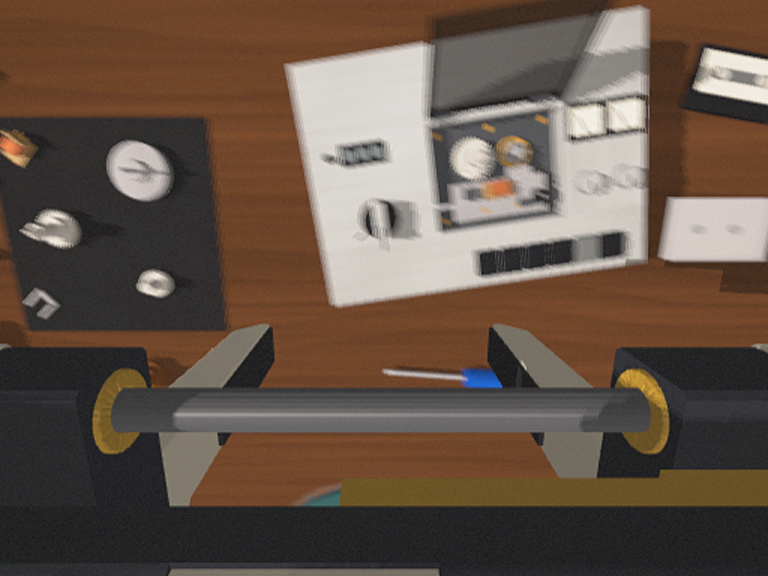

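The wrist view is blurred, but it shows the knob at (253,148) and the shaft at (346,102), with the head plate below the shaft. I'll retake it now the arm is still, and get the bar's angle from the depth.

```bash
cat >> h.py <<'E'
def cloud(f):
    K,T=np.array(f["intrinsics"]),np.array(f["cam_to_world"]); d=f["depth"]
    v,u=np.mgrid[:d.shape[0],:d.shape[1]]
    P=np.stack([(u-K[0,2])/K[0,0]*d,(v-K[1,2])/K[1,1]*d,d],-1)@T[:3,:3].T+T[:3,3]
    P[d==0]=np.nan; return P
E
python3 - <<'E'
from h import *
np.set_printoptions(precision=4,suppress=True)
grab_frame("wrist");f=grab_frame("wrist"); P=cloud(f)
for l in ["knob_grip","shaft_top","deck"]:
    for d in finder.tip_of(f,l)[:2]:
        u,v=d["location"]; print(l,round(d["score"],2),np.round([u,v],1),w(f,u,v),w(f,u,v,.0905 if l[0]=='k' else .074))
m=(P[...,2]>.094)&(P[...,2]<.112)&(np.hypot(P[...,0]-.51,P[...,1]+.02)<.03)
q=P[m]; print(m.sum(),q.mean(0),np.percentile(q[:,2],[5,50,95]))
r=cv2.minAreaRect((q[:,:2]*1000).astype(np.float32));print("bar",r)
# deck panel
m=(abs(P[...,2]-.075)<.004)&(P[...,0]>.38)&(P[...,1]<.06)
n,lab,st,_=cv2.connectedComponentsWithStats(m.astype(np.uint8)); k=1+st[1:,4].argmax(); q=P[lab==k]
print("deck",cv2.minAreaRect((q[:,:2]*1000).astype(np.float32)),q[:,2].mean())
# lid extents
L=P[(P[...,2]>.11)&(P[...,0]>.5)&(P[...,1]<-.05)&(P[...,2]<.25)]; print("lid",len(L),L.min(0) if len(L) else 0,L.max(0) if len(L) else 0)
save("w2.png",cv2.resize(f["img"][60:220,190:380],None,fx=4,fy=3.6,interpolation=cv2.INTER_CUBIC))
E
```

```text
knob_grip 0.95 [254.  145.7] [ 0.5117 -0.0225  0.101 ] [ 0.5108 -0.0225  0.0905]
shaft_top 0.67 [348.  103.9] [ 0.5687 -0.1558  0.0773] [ 0.5689 -0.1569  0.074 ]
deck 0.66 [309.9 114.4] [ 0.5543 -0.1032  0.0737] [ 0.5543 -0.1031  0.074 ]
202 [ 0.5091 -0.0241  0.1002] [0.0986 0.1003 0.1016]
bar ((508.84661865234375, -24.142641067504883), (35.564659118652344, 10.79870319366455), 8.552939414978027)
deck ((555.9374389648438, -116.65275573730469), (230.4945526123047, 321.0087890625), 8.513603210449219) 0.07508781739852861
lid 5339 [ 0.5603 -0.188   0.11  ] [ 0.6672 -0.0592  0.1701]
```

View pics/w2.png

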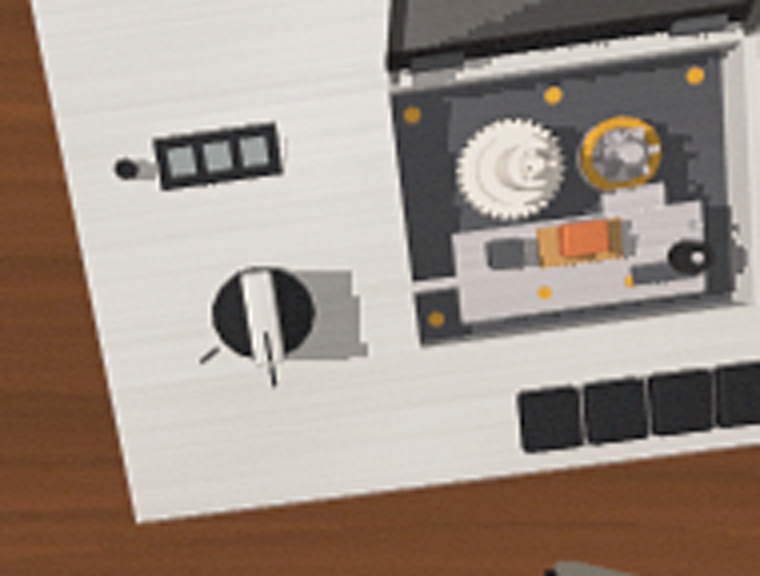

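The knob bar is 35.6 × 10.8 mm with its top at 0.1005, which matches the spec. Its centre is (0.509, -0.024) and its yaw is +8.5°, the same as the deck's. I'll descend and grip it.

>>> {"method": "arm_command", "body": {"targets": [[5, [1.02, 0.13, 3.9], [0, 0, 0]], [5, [1.02, 0.13, 3.9], [0, 0, 0]], [5, [1.02, 0.13, 3.9], [0, 0, 0]], [5, [0, 0, 3.9], [0, 0, -4.25]], [5, [0, 0, 3.9], [0, 0, -4.25]], [5, [0, 0, 2.4], [0, 0, 0]], [5, [0, 0, 1.2], [0, 0, 0]], [5, [0, 0, 0.3], [0, 0, 0]], [0.8, [0, 0, 0], [0, 0, 0]], [0.8, [0, 0, 0], [0, 0, 0]], [0.8, [0, 0, 0], [0, 0, 0]], [0.8, [0, 0, 0], [0, 0, 0]], [0.8, [0, 0, 0], [0, 0, 0]], [0.8, [0, 0, 0], [0, 0, 0]]], "squeeze": 30}}

```text
t: 3.83
eef_pos: [0.5091, -0.0259, 0.0923]
tcp_rot: [0.997, 0.074, 0.0, -0.0]
contact_force: [-1.7, 10.5, 4.0]
gripper_width: 0.0148
gripper_force: 6.2
```

>>> {"method": "arm_command", "body": {"targets": [[0.8, [0, 0, 0], [0, 0, 0]], [0.8, [0, 0, 0], [0, 0, 0]], [0.8, [0, 0, 0], [0, 0, 0]]]}}

```text
t: 4.08
eef_pos: [0.5088, -0.0242, 0.0923]
tcp_rot: [0.997, 0.075, 0.0, -0.002]
contact_force: [-3.9, 16.0, 5.9]
gripper_width: 0.0108
gripper_force: 30.0
```

```bash
python3 - <<'E'
from h import *
o=telemetry.get_obs();print(o)
E
```

```text
{'t': 4.0833, 'joint_pos': array([-0.0997022 , -0.1813804 ,  1.95240368,  0.00380968,  1.37086942,
        1.32106467]), 'dq': array([ 0.00143673,  0.00064528, -0.00094391,  0.00187122, -0.00042983,
       -0.00117544]), 'joint_efforts': array([-8.36242855e+00, -4.11559367e+01, -5.83050013e+01, -4.58986357e+00,
       -1.61862452e+00,  1.78370270e-02]), 'eef_pos': array([ 0.50882677, -0.0241681 ,  0.09225767]), 'tcp_rot': array([ 9.97214266e-01,  7.45667457e-02,  1.76769756e-04, -1.86449555e-03]), 'contact_force': array([-3.85630827, 16.02130834,  5.88011609]), 'torque': array([2.96993108, 0.60231773, 0.00438296]), 'gripper_force': 30.003221333026886, 'gripper_width': 0.010840563864593823}
```

>>> {"method": "arm_command", "body": {"targets": [[0.8, [0, -0.2, 0], [0, 0, 0]], [0.8, [0, 0, 0], [0, 0, 6.5]], [0.8, [0, 0, 0], [0, 0, 6.5]], [0.8, [0, 0, 0], [0, 0, 6.5]], [0.8, [0, 0, 0], [0, 0, 6.5]], [0.8, [0, 0, 0], [0, 0, 6.5]], [0.8, [0, 0, 0], [0, 0, 6.5]], [0.8, [0, 0, 0], [0, 0, 6.5]], [0.8, [0, 0, 0], [0, 0, 6.5]], [0.8, [0, 0, 0], [0, 0, 4]], [0.8, [0, 0, 0], [0, 0, 2]], [0.8, [0, 0, 0], [0, 0, 0]], [0.8, [0, 0, 0], [0, 0, 0]]]}}

```text
t: 5.17
eef_pos: [0.5092, -0.0229, 0.0923]
tcp_rot: [0.908, -0.418, 0.0, -0.001]
contact_force: [3.3, 9.3, 2.9]
gripper_width: 0.0106
gripper_force: 30.1
```

```bash
python3 - <<'E'
from h import *
o=telemetry.get_obs();print(o['tcp_rot'],o['torque'],o['contact_force'],o['gripper_width'],o['joint_pos'][5]); print(R.from_quat(o['tcp_rot']).as_matrix())
x=R.from_quat(o['tcp_rot']).as_matrix()[:,0];print(np.degrees(np.arctan2(x[1],x[0])))
E
```

```text
[ 9.08265204e-01 -4.18392766e-01  3.84588546e-04 -1.29046473e-03] [ 1.86284037 -0.58465259  0.30446072] [3.2907144  9.27704085 2.94472646] 0.010600913871576082 2.337386789107974
[[ 6.49894691e-01 -7.60022189e-01  1.77845900e-03]
 [-7.60024174e-01 -6.49891657e-01  2.02235030e-03]
 [-3.81225430e-04 -2.66598656e-03 -9.99996374e-01]]
-49.46633390962037
```

>>> {"method": "arm_command", "body": {"targets": [[0.8, [0, 0, 0], [0, 0, 2]], [0.8, [0, 0, 0], [0, 0, 2]], [0.8, [0, 0, 0], [0, 0, 0]], [6.5, [0, 0, 0], [0, 0, 0]], [6.5, [0, 0, 0], [0, 0, 0]], [6.5, [0, 0, 0], [0, 0, 0]], [6.5, [0, 0, 0], [0, 0, 0]], [6.5, [0, 0, -1.5], [0, 0, 0]], [6.5, [0, 0, -3.9], [0, 0, -7.1]], [6.5, [0, 0, -3.9], [0, 0, -7.1]], [6.5, [0, 0, -3.9], [0, 0, -7.1]], [6.5, [0, 0, -3.9], [0, 0, -7.1]], [6.5, [0, 0, 0], [0, 0, -7.1]], [6.5, [0, 0, 0], [0, 0, -7.1]], [6.5, [0, 0, 0], [0, 0, -7.1]], [6.5, [0, 0, 0], [0, 0, -7.1]], [6.5, [0, 0, 0], [0, 0, -5.2]]]}}

```text
t: 6.58
eef_pos: [0.5086, -0.0243, 0.2628]
tcp_rot: [0.997, 0.077, 0.0, 0.0]
contact_force: [-0.9, 0.2, 0.1]
gripper_width: 0.0648
gripper_force: 0.0
```

```bash
python3 - <<'E'
from h import *
o=telemetry.get_obs();print(o['eef_pos'],o['tcp_rot'])
x=R.from_quat(o['tcp_rot']).as_matrix()[:,0];print(np.degrees(np.arctan2(x[1],x[0])))
E
```

```text
[ 0.50859991 -0.02426193  0.26279034] [9.96994957e-01 7.74658026e-02 1.41486054e-04 2.93338724e-04]
8.885834070864105
```

>>> {"method": "arm_command", "body": {"targets": [[6.5, [0.64, 3.45, 0.5], [0, 0, 0]], [6.5, [0.64, 3.45, 0.5], [0, 0, 0]], [6.5, [0.64, 3.45, 0.5], [0, 0, 0]], [6.5, [0.64, 3.45, 0.5], [0, 0, 0]], [6.5, [0, 0, 0], [0, 0, 0]], [6.5, [0, 0, 0], [0, 0, 0]]]}}

```text
t: 7.08
eef_pos: [0.5543, -0.1582, 0.2418]
tcp_rot: [0.997, 0.073, -0.001, -0.0]
contact_force: [-0.2, -0.5, 0.0]
gripper_width: 0.0649
gripper_force: 0.0
```

```bash
python3 - <<'E'
from h import *
np.set_printoptions(precision=4,suppress=True)
grab_frame("wrist");f=grab_frame("wrist"); P=cloud(f)
o=telemetry.get_obs();print(o['eef_pos'])
for l in ["shaft_top","knob_grip"]:
    for d in finder.tip_of(f,l)[:2]:
        u,v=d["location"]; print(l,round(d["score"],2),np.round([u,v],1),w(f,u,v),w(f,u,v,.0905 if l[0]=='k' else .074))
np.savez("w3.npz",**{k:f[k] for k in ["img","depth","intrinsics","cam_to_world"]})
# rectified view of plane z=.074, 0.25 mm/px, x up, y left, centred at shaft guess
c=np.array([.569,-.157]); s=.00025; N=400
g=np.array([[c[0]+.05,c[1]+.05],[c[0]+.05,c[1]-.05],[c[0]-.05,c[1]-.05],[c[0]-.05,c[1]+.05]])
src=np.float32([px(f,[*q,.074]) for q in g]); M=cv2.getPerspectiveTransform(src,np.float32([[0,0],[N,0],[N,N],[0,N]]))
rec=cv2.warpPerspective(f["img"],M,(N,N),flags=cv2.INTER_CUBIC); 
u,v=map(int,px(f,[.569,-.157,.074])); print(u,v)
raw=cv2.resize(f["img"][max(v-70,0):v+70,u-50:u+50],(429,600),interpolation=cv2.INTER_CUBIC) if 0 else f["img"]
cv2.imwrite("pics/rec.png",np.hstack([cv2.resize(rec,(560,560),interpolation=cv2.INTER_CUBIC)])[:,:,::-1])
E
```

```text
[ 0.5542 -0.1565  0.2427]
shaft_top 0.49 [253.8 163.6] [ 0.5712 -0.1552  0.0763] [ 0.5709 -0.1553  0.074 ]
knob_grip 0.56 [136.3 198.4] [ 0.5158 -0.028   0.1008] [ 0.5122 -0.0239  0.0905]
254 165
```

View pics/rec.png

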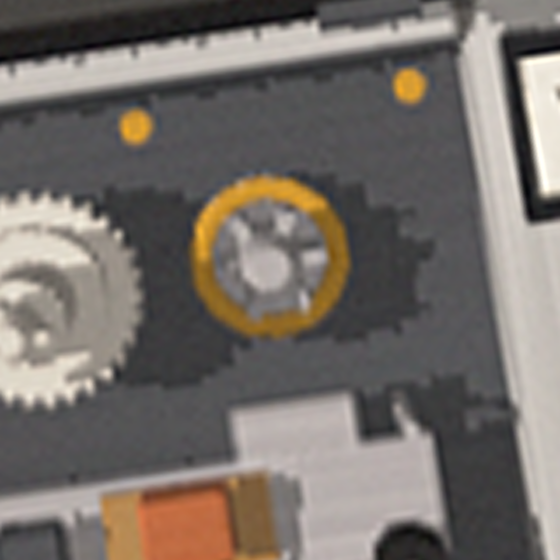

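The head plate has drawn back: its tab edge is at row 415 and the shaft at row 265, about 26 mm apart. The knob has sprung back, and the shaft is at about (0.5715, -0.155). I'll take one closer look for the rib angle.

>>> {"method": "arm_command", "body": {"targets": [[6.5, [-0.3, 0, 2.6], [0, 0, 0]], [6.5, [-0.3, 0, 2.6], [0, 0, 0]], [6.5, [-0.1, 0, 2.6], [0, 0, 0]], [6.5, [0, 0, 0], [0, 0, 0]], [6.5, [0, 0, 0], [0, 0, 0]]]}}

```text
t: 7.7
eef_pos: [0.547, -0.1569, 0.1647]
tcp_rot: [0.997, 0.075, -0.001, -0.0]
contact_force: [1.2, 1.0, 1.0]
gripper_width: 0.0651
gripper_force: 0.0
```

```bash
cat > ang.py <<'E'
from h import *
def rectify(f,c,z,half,N=560):
    g=[[c[0]+half,c[1]+half],[c[0]+half,c[1]-half],[c[0]-half,c[1]-half],[c[0]-half,c[1]+half]]
    M=cv2.getPerspectiveTransform(np.float32([px(f,[*q,z]) for q in g]),np.float32([[0,0],[N,0],[N,N],[0,N]]))
    return cv2.warpPerspective(f["img"],M,(N,N),flags=cv2.INTER_CUBIC)
E
python3 - <<'E'
from ang import *
np.set_printoptions(precision=4,suppress=True)
grab_frame("wrist");f=grab_frame("wrist"); P=cloud(f)
o=telemetry.get_obs();print(o['eef_pos'])
for d in finder.tip_of(f,"shaft_top")[:2]:
    u,v=d["location"]; print(round(d["score"],2),np.round([u,v],1),w(f,u,v),w(f,u,v,.074))
np.savez("w4.npz",**{k:f[k] for k in ["img","depth","intrinsics","cam_to_world"]})
c=[.5715,-.155]
rec=rectify(f,c,.074,.018); cv2.imwrite("pics/rib.png",rec[:,:,::-1])
m=(np.hypot(P[...,0]-c[0],P[...,1]-c[1])<.0125)
q=P[m]; hi=q[q[:,2]>.0715]; print(len(q),len(hi)); print("circ",cv2.minEnclosingCircle((hi[:,:2]*1e3).astype(np.float32)),hi.mean(0))
for c in ([.5715,-.155],hi.mean(0)[:2]):
    a=np.degrees(np.arctan2(q[:,1]-c[1],q[:,0]-c[0])); r=np.hypot(q[:,0]-c[0],q[:,1]-c[1]); k=(r>.007)&(r<.0097)
    b=((a+360)%60); print([(int(t),round(float(np.mean(q[k&(b>=t)&(b<t+6),2])),4)) for t in range(0,60,6)])
    wgt=q[k,2]-q[k,2].min(); print("phase",np.degrees(np.angle((wgt*np.exp(6j*np.radians(a[k]))).sum()))/6, abs((wgt*np.exp(6j*np.radians(a[k]))).sum())/wgt.sum())
E
```

```text
[ 0.548  -0.1575  0.1669]
0.69 [253.9 172.3] [ 0.5684 -0.1548  0.0767] [ 0.5679 -0.1549  0.074 ]
9874 9556
circ ((571.5315551757812, -155.00003051757812), 12.4961519241333) [ 0.5704 -0.1551  0.2681]
[(0, 0.2636), (6, 0.2587), (12, 0.265), (18, 0.2718), (24, 0.2554), (30, 0.2065), (36, 0.2083), (42, 0.2163), (48, 0.2547), (54, 0.2709)]
phase 8.573625332618226 0.35702975806832726
[(0, 0.2314), (6, 0.2315), (12, 0.2357), (18, 0.2535), (24, 0.2665), (30, 0.2664), (36, 0.2532), (42, 0.2693), (48, 0.2668), (54, 0.2519)]
phase -21.04810966316725 0.16696275537707006
```

View pics/rib.png

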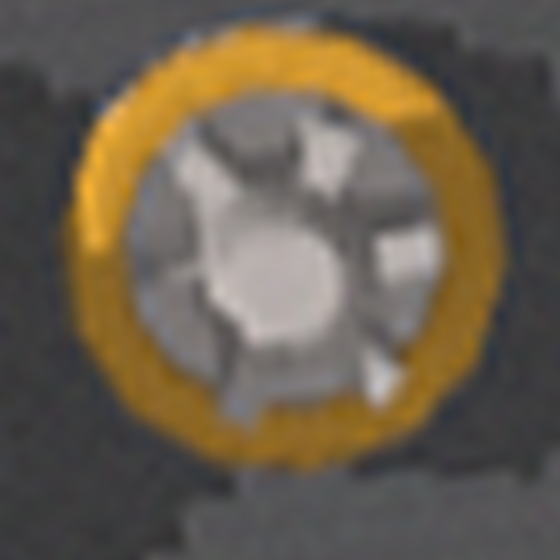

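```bash
python3 - <<'E'
from ang import *
f=dict(np.load("w4.npz")); P=cloud(f)
c0=np.array([.5718,-.1552])
q=P[(np.hypot(P[...,0]-c0[0],P[...,1]-c0[1])<.014)&(P[...,2]<.09)]
print(len(q),np.percentile(q[:,2],[5,25,50,75,95]))
# template: z=.074 within ribs(r<10) , core, else lower
from itertools import product
best=[]
for dx,dy,a in product(np.arange(-.003,.0031,.0005),np.arange(-.003,.0031,.0005),range(0,60,3)):
    d=q[:,:2]-c0-[dx,dy]; r=np.hypot(*d.T); th=np.radians((np.degrees(np.arctan2(d[:,1],d[:,0]))-a+30)%60-30)
    on=(r<.006)|((r<.010)&(abs(r*np.sin(th))<.0013))
    hi=np.where(on,.074,.062); best.append((np.mean(np.abs(q[:,2]-hi)),c0[0]+dx,c0[1]+dy,a))
best.sort(); print(np.round(best[:8],4))
# fine intensity phase
img=cv2.cvtColor(f["img"],cv2.COLOR_RGB2GRAY).astype(np.float32)
for c in ([.5721,-.1555],best[0][1:3]):
    s=[]
    for a in range(0,60,3):
        v=[]
        for k in range(6):
            t=np.radians(a+60*k)
            for rr in np.arange(.0075,.0098,.0004):
                u,w_=px(f,[c[0]+rr*np.cos(t),c[1]+rr*np.sin(t),.074]); v.append(cv2.getRectSubPix(img,(1,1),(float(u),float(w_)))[0,0])
        s.append(round(float(np.mean(v))))
    print(list(zip(range(0,60,3),s)))
E
```

```text
658 [0.05627817 0.06288714 0.06419943 0.07379645 0.07673205]
[[ 2.900e-03  5.718e-01 -1.557e-01  3.900e+01]
 [ 2.900e-03  5.718e-01 -1.552e-01  3.900e+01]
 [ 3.000e-03  5.718e-01 -1.557e-01  4.200e+01]
 [ 3.000e-03  5.713e-01 -1.557e-01  3.900e+01]
 [ 3.000e-03  5.713e-01 -1.552e-01  4.200e+01]
 [ 3.000e-03  5.713e-01 -1.552e-01  3.900e+01]
 [ 3.000e-03  5.713e-01 -1.557e-01  4.200e+01]
 [ 3.000e-03  5.718e-01 -1.552e-01  4.200e+01]]
[(0, 108), (3, 111), (6, 113), (9, 113), (12, 114), (15, 113), (18, 112), (21, 111), (24, 109), (27, 110), (30, 118), (33, 131), (36, 144), (39, 152), (42, 152), (45, 149), (48, 137), (51, 123), (54, 112), (57, 107)]
[(0, 106), (3, 108), (6, 110), (9, 111), (12, 111), (15, 111), (18, 110), (21, 108), (24, 107), (27, 108), (30, 116), (33, 130), (36, 145), (39, 152), (42, 154), (45, 151), (48, 143), (51, 129), (54, 115), (57, 107)]
```

Shaft at (0.5717, -0.1555), ribs at 40.5° mod 60. Next is the reel table.

>>> {"method": "arm_command", "body": {"targets": [[6.5, [0, 0, -4], [0, 0, 0]], [6.5, [0, 0, -4], [0, 0, 0]], [6.5, [0, -3.83, 0], [0, 0, 0]], [6.5, [0, -3.83, 0], [0, 0, 0]], [6.5, [0, -3.83, 0], [0, 0, 0]], [6.5, [0, -3.83, 0], [0, 0, 0]], [6.5, [0, -3.83, 0], [0, 0, 0]], [6.5, [0, -3.83, 0], [0, 0, 0]], [6.5, [0, -3.83, 0], [0, 0, 0]], [6.5, [0, -3.83, 0], [0, 0, 0]], [6.5, [0, -3.83, 0], [0, 0, 0]], [6.5, [0, -3.83, 0], [0, 0, 0]], [6.5, [0, -3.83, 0], [0, 0, 0]], [6.5, [0, -3.83, 0], [0, 0, 0]], [6.5, [0, -3.83, 0], [0, 0, 0]], [6.5, [0, 0, 2], [0, 0, 0]], [6.5, [0, 0, 2], [0, 0, 0]], [6.5, [0, 0, 2], [0, 0, 0]], [6.5, [0, 0, 0], [0, 0, 0]], [6.5, [0, 0, 0], [0, 0, 0]]]}}

```text
t: 9.52
eef_pos: [0.4736, 0.3348, 0.1857]
tcp_rot: [0.997, 0.074, 0.0, -0.0]
contact_force: [0.3, -0.2, -0.2]
gripper_width: 0.0648
gripper_force: 0.0
```

```bash
python3 - <<'E'
from ang import *
np.set_printoptions(precision=4,suppress=True)
grab_frame("wrist");f=grab_frame("wrist"); P=cloud(f)
o=telemetry.get_obs();print(o['eef_pos'],o['tcp_rot'])
for l in ("reel_hub","reel_foot"):
  for d in finder.tip_of(f,l)[:3]:
    u,v=d["location"]; print(l,round(d["score"],2),np.round([u,v],1),w(f,u,v),w(f,u,v,.034 if l[5]=='h' else .002))
np.savez("w5.npz",**{k:f[k] for k in ["img","depth","intrinsics","cam_to_world"]})
a=np.array([.493,.338]); m=(np.hypot(P[...,0]-a[0],P[...,1]-a[1])<.035)&(P[...,2]<.07)&(P[...,2]>.01)
q=P[m]; print(len(q),q[:,2].max())
for lo,hi in ((.05,.06),(.04,.049),(.012,.0165)):
    s=q[(q[:,2]>lo)&(q[:,2]<hi)]; 
    if len(s): print(lo,len(s),s.mean(0),cv2.minEnclosingCircle((s[:,:2]*1e3).astype(np.float32)))
c=q[q[:,2]>.042].mean(0)[:2]
r1=rectify(f,c,.052,.015,400); r2=rectify(f,c,.014,.08,400)
cv2.imwrite("pics/reel.png",np.hstack([r1,r2])[:,:,::-1]); print(c)
E
```

```text
[0.4742 0.335  0.187 ] [ 0.9972  0.0742  0.0011 -0.0006]
reel_hub 0.96 [141.1  99.4] [0.5444 0.4642 0.0442] [0.5446 0.4683 0.034 ]
reel_hub 0.79 [249.8 160.1] [0.4983 0.3425 0.0454] [0.4967 0.3424 0.034 ]
reel_hub 0.78 [285.5 310.3] [0.3141 0.2695 0.0434] [0.307  0.2672 0.034 ]
reel_foot 0.77 [151.1  96.7] [0.5494 0.4629 0.02  ] [0.5499 0.4694 0.002 ]
reel_foot 0.64 [287.8 294.3] [0.3227 0.2654 0.0213] [0.3097 0.2607 0.002 ]
reel_foot 0.6 [249.1 164.1] [0.495  0.3427 0.0535] [0.4872 0.3424 0.002 ]
842 0.05579155567559718
0.05 61 [0.4923 0.3442 0.0535] ((492.5686340332031, 344.3561096191406), 5.727926731109619)
0.04 105 [0.4934 0.3442 0.0449] ((492.2751159667969, 344.2092590332031), 7.9569501876831055)
0.012 344 [0.4941 0.3445 0.0155] ((492.12109375, 344.013427734375), 20.513160705566406)
[0.493  0.3442]
```

View pics/reel.png

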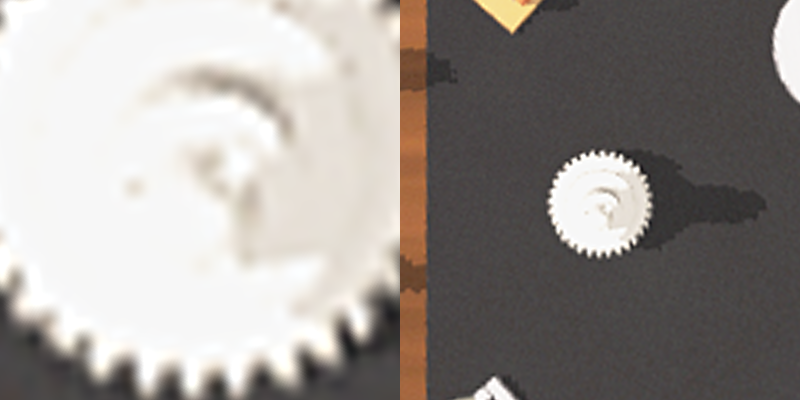

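The crop shows the white toothed table, with a 41 mm disc, at (0.4922, 0.3441). The fins are overexposed, so I'll go closer for their angle.

>>> {"method": "arm_command", "body": {"targets": [[6.5, [0, 0, 2.9], [0, 0, 0]], [6.5, [0, 0, 2.9], [0, 0, 0]], [6.5, [0, 0, 2.8], [0, 0, 0]], [6.5, [0, 0, 0], [0, 0, 0]], [6.5, [0, 0, 0], [0, 0, 0]]]}}

```text
t: 10.13
eef_pos: [0.4735, 0.3345, 0.099]
tcp_rot: [0.997, 0.074, -0.001, 0.0]
contact_force: [0.1, 0.7, -0.1]
gripper_width: 0.065
gripper_force: 0.0
```

```bash
python3 - <<'E'
from ang import *
from itertools import product
np.set_printoptions(precision=4,suppress=True)
grab_frame("wrist");f=grab_frame("wrist"); P=cloud(f)
o=telemetry.get_obs();print(o['eef_pos'],o['tcp_rot'])
np.savez("w6.npz",**{k:f[k] for k in ["img","depth","intrinsics","cam_to_world"]})
c0=np.array([.4922,.3441])
m=(np.hypot(P[...,0]-c0[0],P[...,1]-c0[1])<.03)&(P[...,2]<.07)&(P[...,2]>.01)
q=P[m]
for lo,hi in ((.05,.06),(.042,.0485),(.012,.0165)):
    s=q[(q[:,2]>lo)&(q[:,2]<hi)]; print(lo,len(s),s.mean(0),cv2.minEnclosingCircle((s[:,:2]*1e3).astype(np.float32)))
q=q[(np.hypot(*(q[:,:2]-c0).T)<.008)&(q[:,2]>.04)]; print(len(q))
best=[]
for dx,dy,a,wd in product(np.arange(-.002,.0021,.0005),np.arange(-.002,.0021,.0005),range(0,120,4),(.0008,.0012)):
    d=q[:,:2]-c0-[dx,dy]; r=np.hypot(*d.T); th=np.radians((np.degrees(np.arctan2(d[:,1],d[:,0]))-a+60)%120-60)
    on=(r<.0025)|((r<.0058)&(abs(r*np.sin(th))<wd)&(abs(th)<1.57))
    best.append((np.mean(np.abs(q[:,2]-np.where(on,.055,.045))),c0[0]+dx,c0[1]+dy,a,wd))
best.sort(); print(np.round(best[:8],4))
g=rectify(f,c0,.054,.012,500)[:,:,2].astype(float); z=np.clip((g-170)/(255-170),0,1)**2*255
# height map
H=np.zeros((25,25));
for x,y,zz in q: 
    i=int((c0[0]+.008-x)/.00064); j=int((c0[1]+.008-y)/.00064)
    if 0<=i<25 and 0<=j<25: H[i,j]=max(H[i,j],zz)
h=cv2.resize(np.clip((H-.043)/.014,0,1)*255,(300,500),interpolation=cv2.INTER_NEAREST)
cv2.imwrite("pics/fin.png",np.hstack([z,h]))
E
```

```text
[0.4745 0.3352 0.1012] [ 0.9972  0.0742  0.0012 -0.0006]
0.05 123 [0.4927 0.3441 0.0534] ((492.4632263183594, 343.9765930175781), 5.898987293243408)
0.042 190 [0.4937 0.3442 0.045 ] ((492.2816162109375, 344.0205383300781), 8.065940856933594)
0.012 625 [0.4946 0.3445 0.0155] ((492.17657470703125, 344.1564025878906), 20.59764289855957)
318
[[ 0.0021  0.4922  0.3441 88.      0.0012]
 [ 0.0021  0.4922  0.3441 84.      0.0012]
 [ 0.0022  0.4922  0.3441 80.      0.0012]
 [ 0.0022  0.4922  0.3436 84.      0.0012]
 [ 0.0022  0.4917  0.3436 84.      0.0012]
 [ 0.0023  0.4922  0.3441 76.      0.0012]
 [ 0.0023  0.4917  0.3436 80.      0.0012]
 [ 0.0023  0.4922  0.3441 84.      0.0008]][ WARN:0@4.993] global loadsave.cpp:1063 imwrite_ Unsupported depth image for selected encoder is fallbacked to CV_8U.
```

View pics/fin.png

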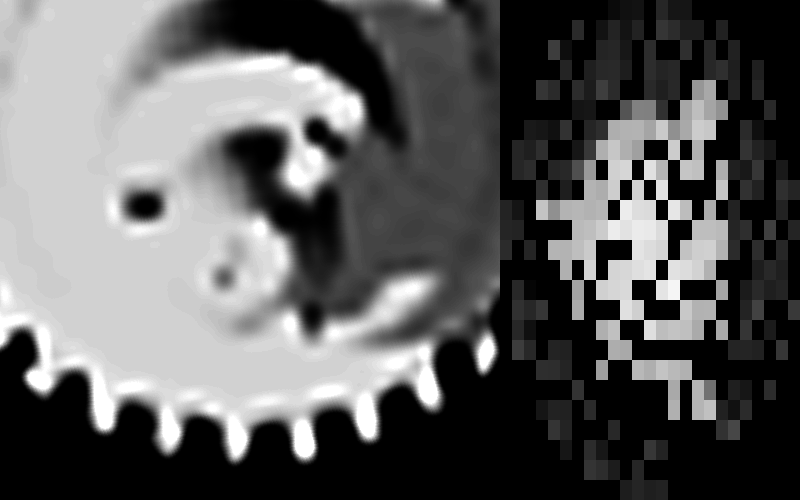

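>>> {"method": "arm_command", "body": {"targets": [[6.5, [0.95, -0.32, 0.8], [0, 0, 0]], [6.5, [0.96, -0.31, 1], [0, 0, 0]], [5, [0, 0, 1], [0, 0, 5.4]], [4, [0, 0, 1], [0, 0, 5.3]], [4, [0, 0, 1], [0, 0, 5.3]], [4, [0, 0, 1], [0, 0, 0]], [4, [0, 0, 0.7], [0, 0, 0]], [4, [0, 0, 0.3], [0, 0, 0]], [4, [0, 0, 0], [0, 0, 0]], [4, [0, 0, 0], [0, 0, 0]]]}}

```text
t: 11.07
eef_pos: [0.4918, 0.3439, 0.0313]
tcp_rot: [0.998, -0.065, 0.0, -0.0]
contact_force: [-1.2, -1.2, 0.4]
gripper_width: 0.0403
gripper_force: 0.0
```

```bash
python3 - <<'E'
from h import *
o=telemetry.get_obs();print(o['eef_pos'],o['tcp_rot'],o['contact_force'],np.degrees(2*np.arctan2(o['tcp_rot'][1],o['tcp_rot'][0])))
E
```

```text
[0.49183203 0.34388348 0.03125936] [ 9.97913999e-01 -6.45567241e-02  2.24557801e-04 -1.73741063e-04] [-1.23943296 -1.18570501  0.38693761] -7.402803991520751
```

>>> {"method": "arm_command", "body": {"targets": [[4, [0, 0, -0.1], [0, 0, 0]], [1.2, [0, 0, 0], [0, 0, 0]], [1.2, [0, 0, 0], [0, 0, 0]], [1.2, [0, 0, 0], [0, 0, 0]], [1.2, [0, 0, 0], [0, 0, 0]], [1.2, [0, 0, 0], [0, 0, 0]], [1.2, [0, 0, 0], [0, 0, 0]], [1.2, [0, 0, 0], [0, 0, 0]]], "squeeze": 40}}

```text
t: 11.73
eef_pos: [0.4916, 0.3438, 0.0317]
tcp_rot: [0.998, -0.065, 0.0, -0.0]
contact_force: [-0.7, 0.9, 0.8]
gripper_width: 0.0152
gripper_force: 40.0
```

```bash
python3 - <<'E'
from h import *
o=telemetry.get_obs();print(o['eef_pos'],o['tcp_rot'],o['contact_force'],np.degrees(2*np.arctan2(o['tcp_rot'][1],o['tcp_rot'][0])))
E
```

```text
[0.49161611 0.3437729  0.03169669] [ 9.97869708e-01 -6.52383573e-02  3.01246513e-05 -3.35125536e-05] [-0.67663739  0.8633144   0.82391017] -7.4810781276076606
```

>>> {"method": "arm_command", "body": {"targets": [[1.2, [0, 0, -4.1], [0, 0, 0]], [1.2, [0, 0, -4.1], [0, 0, 0]], [1.2, [0, 0, -4.1], [0, 0, 0]], [1.2, [0, 0, -4.1], [0, 0, 0]], [1.2, [1.105, 3.73, 0], [0, 0, 0]], [1.2, [1.105, 3.73, 0], [0, 0, 0]], [1.2, [1.105, 3.73, 0], [0, 0, 0]], [1.2, [1.105, 3.73, 0], [0, 0, 0]], [1.2, [1.105, 3.73, 0], [0, 0, 0]], [1.2, [1.105, 3.73, 0], [0, 0, 0]], [1.2, [1.105, 3.73, 0], [0, 0, 0]], [1.2, [1.105, 3.73, 0], [0, 0, 0]], [1.2, [1.105, 3.73, 0], [0, 0, 0]], [1.2, [1.105, 3.73, 0], [0, 0, 0]], [1.2, [1.105, 3.73, 0], [0, 0, 0]], [1.2, [1.105, 3.73, 0], [0, 0, 0]], [1.2, [1.105, 3.73, 0], [0, 0, 0]], [1.2, [0, 0, 0], [0, 0, -5.3]], [1.2, [0, 0, 0], [0, 0, -5.3]], [1.2, [0, 0, 0], [0, 0, -5.4]]]}}

```text
t: 13.4
eef_pos: [0.5707, -0.1566, 0.1953]
tcp_rot: [0.997, 0.076, -0.0, -0.0]
contact_force: [0.5, 0.1, -1.1]
gripper_width: 0.0152
gripper_force: 40.0
```

>>> {"method": "arm_command", "body": {"targets": [[1.2, [0, 0, 2], [0, 0, 0]], [1.2, [0, 0, 1.5], [0, 0, 0]], [1.2, [0, 0, 0], [0, 0, 0]], [1.2, [0, 0, 0], [0, 0, 0]], [1.2, [0, 0, 0], [0, 0, 0]]]}}

```text
t: 13.82
eef_pos: [0.571, -0.1557, 0.1612]
tcp_rot: [0.997, 0.074, 0.0, 0.0]
contact_force: [0.5, 0.1, 0.1]
gripper_width: 0.0151
gripper_force: 40.0
```

```bash
python3 - <<'E'
from ang import *
np.set_printoptions(precision=4,suppress=True)
o=telemetry.get_obs();q=o['tcp_rot'];print(o['eef_pos'],o['gripper_width'],o['contact_force'],np.degrees(2*np.arctan2(q[1],q[0])))
f=grab_frame("wrist")
save("held.png",f["img"][90:384,130:400],2)
P=cloud(f); e=o['eef_pos']; m=(np.hypot(P[...,0]-e[0],P[...,1]-e[1])<.03)
s=P[m]
for lo,hi in ((-.024,-.014),(-.012,.004),(.012,.018),(.018,.024)):
    t=s[(s[:,2]>e[2]+lo)&(s[:,2]<e[2]+hi)]
    if len(t)>5: print(lo,len(t),t.mean(0)-e,cv2.minEnclosingCircle(((t-e)[:,:2]*1e3).astype(np.float32)))
E
```

```text
[ 0.571  -0.1557  0.1612] 0.01512380180474569 [0.5427 0.1016 0.1174] 8.496348593986625
-0.024 788 [ 0.0127  0.0018 -0.0164] ((3.1949968338012695, 0.2709369659423828), 20.35823631286621)
-0.012 714 [ 0.0083  0.0009 -0.0045] ((6.7189435958862305, 0.7614507675170898), 22.01244354248047)
0.012 560 [0.0045 0.0004 0.0144] ((7.360715866088867, 0.8706693649291992), 22.248188018798828)
0.018 410 [0.0032 0.0002 0.0212] ((6.688597202301025, 0.7572045922279358), 16.208189010620117)
```

View pics/held.png

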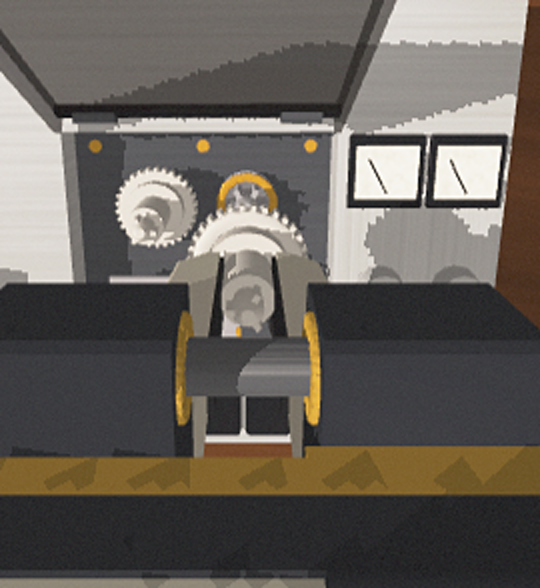

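It's held between the fingers, with the shaft just behind and below it and the supply table clear to the left. I'll lower it gently.

>>> {"method": "arm_command", "body": {"targets": [[1.2, [0, 0, 2], [0, 0, 0]], [1.2, [0, 0, 1.7], [0, 0, 0]], [1.2, [0, 0, 0.9], [0, 0, 0]], [1.2, [0, 0, 0.4], [0, 0, 0]], [1.2, [0, 0, 0.2], [0, 0, 0]], [1.2, [0, 0, 0.2], [0, 0, 0]], [1.2, [0, 0, 0.2], [0, 0, 0]], [1.2, [0, 0, 0.2], [0, 0, 0]], [1.2, [0, 0, 0], [0, 0, 0]], [1.2, [0, 0, 0], [0, 0, 0]]]}}

```text
t: 14.7
eef_pos: [0.5709, -0.1558, 0.1029]
tcp_rot: [0.997, 0.074, 0.0, 0.0]
contact_force: [-0.1, 0.6, -0.7]
gripper_width: 0.0153
gripper_force: 40.0
```

>>> {"method": "arm_command", "body": {"targets": [[1.2, [0, 0, 0.15], [0, 0, 0]], [1.2, [0, 0, 0.15], [0, 0, 0]], [1.2, [0, 0, 0], [0, 0, 0]]]}}

```text
t: 14.95
eef_pos: [0.5708, -0.1557, 0.0993]
tcp_rot: [0.997, 0.074, -0.0, -0.0]
contact_force: [0.6, -0.1, -1.5]
gripper_width: 0.015
gripper_force: 40.0
```

>>> {"method": "arm_command", "body": {"targets": [[1.2, [0, 0, 0.25], [0, 0, 0]], [1.2, [0, 0, 0.25], [0, 0, 0]], [1.2, [0, 0, 0.15], [0, 0, 0]], [1.2, [0, 0, 0], [0, 0, 0]]]}}

```text
t: 15.28
eef_pos: [0.5709, -0.1557, 0.093]
tcp_rot: [0.997, 0.074, -0.0, -0.0]
contact_force: [-0.5, 0.3, 2.6]
gripper_width: 0.015
gripper_force: 40.0
```

Touching the collar with 2.6 N at z 0.093, so it's meshed. Now I'll press it home.

>>> {"method": "arm_command", "body": {"targets": [[1.2, [0, 0, 0.15], [0, 0, 0]], [1.2, [0, 0, 0.15], [0, 0, 0]], [1.2, [0, 0, 0.15], [0, 0, 0]], [1.2, [0, 0, 0.1], [0, 0, 0]], [1.2, [0, 0, 0], [0, 0, 0]], [1.2, [0, 0, 0], [0, 0, 0]]], "squeeze": 45}}

```text
t: 15.78
eef_pos: [0.5711, -0.1558, 0.0886]
tcp_rot: [0.997, 0.074, 0.0, 0.0]
contact_force: [-3.3, 1.9, 10.0]
gripper_width: 0.0151
gripper_force: 45.0
```

>>> {"method": "arm_command", "body": {"targets": [[1.2, [0, 0, 0.1], [0, 0, 0]], [1.2, [0, 0, 0], [0, 0, 0]], [1.2, [0, 0, 0], [0, 0, 0]], [1.2, [0, 0, 0], [0, 0, 0]]]}}

```text
t: 16.12
eef_pos: [0.5713, -0.1558, 0.0884]
tcp_rot: [0.997, 0.074, 0.001, 0.0]
contact_force: [-6.3, 2.5, 19.6]
gripper_width: 0.0149
gripper_force: 45.0
```

```bash
python3 - <<'E'
from h import *
np.set_printoptions(precision=4,suppress=True)
o=telemetry.get_obs();print(o['eef_pos'],o['contact_force'],o['torque'])
f=grab_frame("wrist"); save("end.png",f["img"][60:320,100:400],2)
print([ (d["score"],w(f,*d["location"],.0905)) for d in finder.tip_of(f,"knob_grip")[:1]])
E
```

```text
[ 0.5713 -0.1558  0.0884] [-6.2813  2.5345 19.619 ] [0.5493 1.3209 0.0176]
[(0.97, array([ 0.5061, -0.0222,  0.0905]))]
```

View pics/end.png

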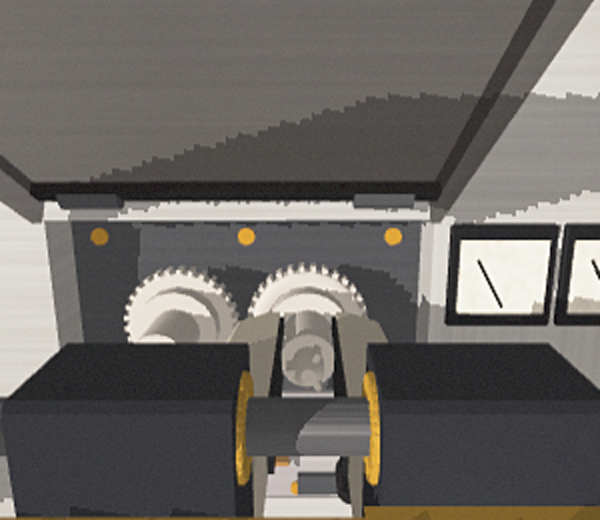

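The two toothed discs at (180,310) and (305,295) sit level, and the push rose from 10 to 20 N with almost no travel, so the table is on its hard stop. I'm handing in.

```bash
python3 -c "
from rig import job; print(job.hand_in())"
```

```text
the job is handed in; nothing more can be done
None
```

The STOP knob was turned to its stop and sprang back, the head plate drew clear, and the white reel table is meshed and still held pressed fully home; I handed the job in at about 16 s, but no verdict came back.

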